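Pack two films in their matching cans

ROBOT

A 6-joint arm with a two-finger parallel gripper is mounted at the origin on the work surface. World frame = base frame: x ahead of the robot, y to its left, z up, the work surface at z = 0. Lengths are in m, angles in rad, forces in N, time in s.
With the tool pointing down it reaches from about 0.325 to 0.925 m from the base axis. Payload 3.1 kg.
Tool frame: the origin (TCP) lies midway between the tips of the shut fingers; the grasp point (between the pads) lies 19 mm behind it; z points along the fingers, y is the line along which they close (so a half turn about z gives the same grasp; the last joint's range is limited). The gripper opens to 85 mm and grips with 20 to 120 N. Pads are 22 mm wide; open, the fingers measure 114 mm over their backs; the gripper's body (76 mm by 85 mm) begins 54 mm behind the grasp point. The pads swing forward as they close: fully open they stand 13 mm farther back than shut.
Start: joints at [-0.112, 0.217, 1.613, -0, 1.311, -0.112], TCP at [0.625, 0, 0.202] pointing down, gripper open.
Joint ranges: [-2.75, 2.75], [-0.78, 2.1], [0.31, 2.55], [-1.13, 4.27], [0.13, 2.63], [-2.58, 2.58]. Speed limits (rad/s): [2.79, 2.79, 3.14, 3.14, 3.14, 3.14].

INTERFACE

Orientations are given as a rotation vector (axis times angle).
In Python, from rig import bot, vision gives the robot as it stands.
- The arm moves only by the tool jog_arm, never from a script. Its arguments are lists of equal length, an entry for each row: "jaw": the closure, from 0 (fully open) to 1 (shut); "delta_pos": the shift along the world's x, y, z in mm, a list of three; "turn": the turn, a rotation vector about the world's x, y, z in degrees, a list of three. In form: {"jaw": [jaw, ...], "delta_pos": [[tx, ty, tz], ...], "turn": [[wx, wy, wz], ...]}. A call has 1 to 12 rows; each row is the pose to reach, as a shift and turn from the pose commanded when the call began; what a row does not reach only later rows make up. A row lasts 1/8 s, in which the tool goes at most 62.5 mm and 10.7 degrees, less where a joint would pass 70% of its speed; a pose out of reach is approached as far as the arm can. A call with a gripper value outside its range is refused whole. The fingers move at their own pace and stop on an object; "force" is the grip in N (left out, the last holds). Time passes only in rows, so rows that repeat a pose let the fingers close. It gives the time, the measured TCP pose, the force, the opening and the grip force at its end, in the units of the state.
- bot.read_state(): the state, without advancing time (a new reading comes with each control period).
- vision.read_camera(name): name is "scene" or "side" or "wrist"; returns a dict with "image" (420x560x3 uint8, blue, green, red), "depth" (420x560 float32, m along the optical axis (not along the pixel's ray), 0 where there is no reading), "fx", "fy", "cx", "cy" (pixels), "view" (4x4, takes a point from world to camera coordinates). Camera axes: x right, y up, looking along -z (the intrinsics and any distortion apply to the point x, -y, -z); pixel columns grow to the right and rows downward; lengths in m; the calibration is good to about 2 mm. A picture is of the moment at which its call begins.
- bot.finish_job(): hands the job in; it is judged then, once.
The state is a dict: "t": time; "qpos": joint angles; "joint_vel": joint speeds; "tau": joint torques, N m; "position": TCP position; "tcp_rot": TCP orientation; "force": force on the tool from outside, world axes, zero at the start; "torque": the same for the moment, N m; "finger_gap": finger opening in m; "grip_force": force on a finger pad.
Only numpy, scipy, OpenCV 4.12 (cv2) and the standard library are available. Lean on these libraries where they do the work, as an engineer would, in place of code of your own. Each camera call takes 0.05 s, during which the arm holds its last target. There are 200 camera calls.

TASK

Pack away the two films: lay the loose roll of film flat inside the empty blue can, keeping it level on the way, then see that the blue can and the yellow can are each closed with the lid of their own colour, pushed fully home and level, with the cans standing on the bench. The red lid belongs to another can: leave it, the bottle, the tape dispenser and the steel weight where they are.

Things in the scene. Friction and masses are not known exactly. Their poses are not given: they have to be found in the camera images.
- can_blue: round blue open film can, loose; origin at the centre of its underside, z up. Foot disc 108 mm wide, 5 mm thick; on it a 3 mm wall tapering from 96 mm width to 90 mm at the rim, 20 mm above the origin. Closed, the lid's skirt goes round the wall and rests on the foot disc: lid origin 5 mm above the can's. Empty at the start; inside floor 5 mm above the origin, mouth 84 mm wide.
- can_yellow: round yellow open film can, loose; origin at the centre of its underside, z up. Foot disc 108 mm wide, 5 mm thick; on it a 3 mm wall tapering from 96 mm width to 90 mm at the rim, 20 mm above the origin. Closed, the lid's skirt goes round the wall and rests on the foot disc: lid origin 5 mm above the can's. Holds its own roll with a yellow core (fixed, 60 mm wide, top 40 mm above the origin).
- roll: loose roll of dark film with an olive edge, wound on a blue core, lying flat: 60 mm wide, 35 mm high, solid; origin at the centre of its underside, z up
- lid_blue: round blue plastic lid lying top up, 108 mm wide; origin at the centre of the skirt's lower edge, z up. Flat top 39 mm above the origin; skirt 3 mm thick, 102 mm inside width, 36 mm deep. On top, across the middle along the lid's x axis, a finger bar 70 mm long (x), 16 mm wide (y), 24 mm high (ends 63 mm above the origin). Belongs on the blue can.
- lid_yellow: round yellow plastic lid lying top up, 108 mm wide; origin at the centre of the skirt's lower edge, z up. Flat top 39 mm above the origin; skirt 3 mm thick, 102 mm inside width, 36 mm deep. On top, across the middle along the lid's x axis, a finger bar 70 mm long (x), 16 mm wide (y), 24 mm high (ends 63 mm above the origin). Belongs on the yellow can.
- lid_red: round red plastic lid lying top up, 108 mm wide; origin at the centre of the skirt's lower edge, z up. Flat top 39 mm above the origin; skirt 3 mm thick, 102 mm inside width, 36 mm deep. On top, across the middle along the lid's x axis, a finger bar 70 mm long (x), 16 mm wide (y), 24 mm high (ends 63 mm above the origin). Belongs to a can that is not here; leave it alone.
- bottle: standing white bottle, 48 mm wide, 120 mm high, at the left of the work; origin at the centre of its underside; leave it alone
- dispenser: black desk tape dispenser, 150 x 60 mm, 86 mm high, at the right of the work; origin at the centre of its underside; leave it alone
- weight: waisted steel film weight, 48 mm wide, 75 mm high, beyond the work; origin at the centre of its underside; leave it alone

How it is judged:
By the outcome, as a careful person would: the job done as asked, in the order asked, and still so for the second after the job is handed in, with the robot touching nothing.
It also fails if it takes over 72 s, if anything falls off the work surface, if the arm or the gripper's body presses on something with over 40 N, if the wrist force passes 120 N, or if a joint passes its speed limit or range.

## Working session

There is one attempt and no reset: what is moved stays moved. The work goes in short steps, Python scripts to look and compute and a tool call to move; the robot and the scene stay as the last step left them, time stands still between calls to the robot, and variables do not carry over. Pictures are saved under pics/ and viewed, at most 10 in all, crops included, and the job is handed in when it is done.

Besides the shell and the picture viewer there is one more tool, called as name(argument=value, ...), one argument or row to a line, values as JSON. jog_arm: Moves the arm, as the interface text tells. Its arguments: {"type":"object","properties":{"jaw":{"type":"array"},"delta_pos":{"type":"array"},"turn":{"type":"array"},"force":{"type":"number"}},"required":["jaw","delta_pos","turn"]}

```bash
mkdir -p pics; cat > h.py <<'E'
import numpy as np, cv2
from rig import bot, vision
def cloud(c):
    d=c["depth"];v,u=np.indices(d.shape)
    p=np.stack([(u-c["cx"])/c["fx"]*d,-(v-c["cy"])/c["fy"]*d,-d,np.ones_like(d)],-1)
    return (p@np.linalg.inv(c["view"]).T)[...,:3]
E
python3 - <<'E'
from h import *
ims=[]
for n in ["scene","side","wrist"]:
    c=vision.read_camera(n);np.savez("pics/%s0.npz"%n,**c);ims.append(c["image"])
    print(n,[k for k in c],np.linalg.inv(c["view"])[:3,3].round(3))
cv2.imwrite("pics/a.png",ims[0]);cv2.imwrite("pics/b.png",cv2.resize(np.hstack(ims[1:]),(800,300)))
print(bot.read_state())
E
```

```text
scene ['image', 'depth', 'fx', 'fy', 'cx', 'cy', 'view'] [1.183 0.806 1.281]
side ['image', 'depth', 'fx', 'fy', 'cx', 'cy', 'view'] [0.258 1.24  0.866]
wrist ['image', 'depth', 'fx', 'fy', 'cx', 'cy', 'view'] [0.625 0.072 0.373]
{'t': 0.15, 'qpos': array([-1.12189587e-01,  2.17570753e-01,  1.61458804e+00, -1.98439885e-05,
        1.31128570e+00, -1.12206000e-01]), 'joint_vel': array([-0.00038765, -0.00184055, -0.00416382, -0.00055804,  0.00015078,
        0.00020395]), 'tau': array([-7.99202871e-05, -3.97448480e+01, -3.04417098e+01, -1.00294717e-04,
        5.82056644e-03,  2.66571755e-05]), 'position': array([6.24320226e-01, 9.88354902e-05, 2.01262816e-01]), 'tcp_rot': array([-2.22040188e+00, -2.22044967e+00,  1.83635971e-03]), 'force': array([-0.26750105,  0.51314304, -0.52595584]), 'torque': array([ 0.03577764,  0.01518127, -0.00938628]), 'grip_force': 0.0, 'finger_gap': 0.0854893310161801}
```

View pics/a.png

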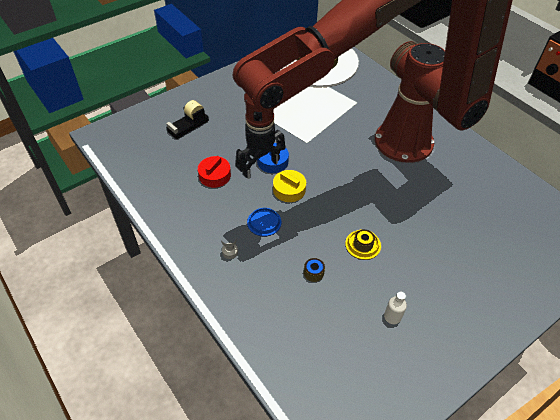

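View pics/b.png

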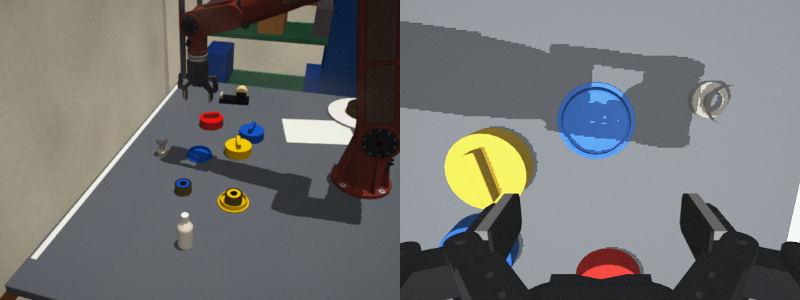

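Scene image: roll (315,268), yellow can (364,242), blue can (264,221), yellow lid (289,185), blue lid (273,157) partly behind the gripper, red lid (214,171). The wrist image shows the blue can, the yellow lid with its bar, and the weight clearly.

```bash
cat >> h.py <<'E'
H={"b":(100,125),"y":(20,35),"r":(0,8)}
def pts(c,col,lo,hi,smin=120,vmin=60):
    h=cv2.cvtColor(c["image"],cv2.COLOR_BGR2HSV);P=cloud(c);a,b=H[col]
    m=(h[...,0]>=a)&(h[...,0]<=b)&(h[...,1]>smin)&(h[...,2]>vmin)&(c["depth"]>0)
    m&=(P[...,2]>lo)&(P[...,2]<hi)&(P[...,0]>.2)&(P[...,0]<1.1)&(abs(P[...,1])<.6)
    return m,P
def blobs(m,P,nmin=8):
    n,l=cv2.connectedComponents(m.astype(np.uint8))
    out=[]
    for i in range(1,n):
        k=l==i
        if k.sum()<nmin: continue
        q=P[k]; (x,y),s,a=cv2.minAreaRect((q[:,:2]*1000).astype(np.float32))
        (cx,cy),r=cv2.minEnclosingCircle((q[:,:2]*1000).astype(np.float32))
        w=np.linalg.eigh(np.cov(q[:,:2].T))[1][:,1] if len(q)>2 else [0,0]
        out.append((k.sum(),"circ",round(cx),round(cy),round(r),"rect",round(x),round(y),np.round(s),"ang",round(np.degrees(np.arctan2(w[1],w[0]))%180,1),"z",np.round(np.percentile(q[:,2],[5,50,95])*1000)))
    return out
E
python3 - <<'E'
from h import *
for n in ["scene","side","wrist"]:
    c=dict(np.load("pics/%s0.npz"%n))
    for col in "byr":
        for lo,hi in [(.001,.1),(.03,.048),(.052,.075)]:
            for o in blobs(*pts(c,col,lo,hi)): print(n,col,lo,*o)
E
```

```text
scene b 0.001 10 circ 406 -227 6 rect 407 -229 [11.  7.] ang 166.8 z [36. 39. 42.]
scene b 0.001 452 circ 426 -188 70 rect 430 -179 [ 82. 132.] ang 162.0 z [ 4. 35. 43.]
scene b 0.001 696 circ 619 0 58 rect 620 4 [105. 108.] ang 56.2 z [ 2.  6. 21.]
scene b 0.001 144 circ 608 238 25 rect 609 238 [48. 46.] ang 52.5 z [31. 35. 40.]
scene b 0.03 10 circ 406 -227 6 rect 407 -229 [11.  7.] ang 166.8 z [36. 39. 42.]
scene b 0.03 273 circ 442 -188 53 rect 448 -174 [ 72. 105.] ang 165.9 z [33. 39. 44.]
scene b 0.03 142 circ 608 238 25 rect 609 238 [48. 46.] ang 152.7 z [32. 35. 40.]
scene y 0.001 880 circ 470 -72 69 rect 470 -61 [119. 108.] ang 60.7 z [ 9. 38. 63.]
scene y 0.001 592 circ 424 249 57 rect 425 248 [109. 107.] ang 128.8 z [ 2. 12. 43.]
scene y 0.03 554 circ 470 -58 58 rect 472 -60 [109. 110.] ang 11.1 z [34. 39. 44.]
scene y 0.03 141 circ 424 248 29 rect 425 249 [44. 53.] ang 152.6 z [37. 41. 45.]
scene y 0.052 121 circ 474 -58 35 rect 472 -59 [22. 70.] ang 104.0 z [54. 61. 67.]
scene r 0.001 787 circ 640 -275 75 rect 638 -263 [116. 125.] ang 64.8 z [ 9. 38. 63.]
scene r 0.03 51
[... 1529 characters left out ...]
.] ang 30.7 z [ 5. 33. 39.]
wrist b 0.001 342 circ 491 -197 15 rect 489 -197 [31.  9.] ang 88.0 z [ 4. 27. 39.]
wrist b 0.03 322 circ 414 -156 28 rect 412 -153 [56. 10.] ang 32.8 z [32. 39. 40.]
wrist b 0.03 146 circ 491 -195 14 rect 489 -195 [27.  8.] ang 87.4 z [31. 38. 40.]
wrist y 0.001 10281 circ 472 -59 54 rect 470 -55 [108.  99.] ang 22.7 z [16. 39. 63.]
wrist y 0.03 7297 circ 472 -59 54 rect 470 -55 [108.  99.] ang 16.4 z [37. 39. 41.]
wrist y 0.052 1735 circ 473 -58 35 rect 472 -58 [17. 70.] ang 104.7 z [54. 62. 64.]
wrist r 0.001 2610 circ 636 -241 51 rect 637 -221 [ 39. 102.] ang 1.3 z [ 4. 30. 40.]
wrist r 0.03 1290 circ 635 -226 45 rect 635 -215 [89. 26.] ang 3.2 z [31. 39. 40.]
```

jog_arm(
  jaw=[0, 0, 0, 0, 0, 0, 0],
  delta_pos=[
    [-2, 30, 0],
    [-5, 80, -5],
    [-8, 135, -20],
    [-11, 190, -40],
    [-14, 225, -50],
    [-15, 239, -50],
    [-15, 239, -50],
  ],
  turn=[
    [0, 0, 0],
    [0, 0, 0],
    [0, 0, 0],
    [0, 0, 0],
    [0, 0, 0],
    [0, 0, 0],
    [0, 0, 0],
  ],
)

```text
t: 1.02
position: [0.6102, 0.2392, 0.1526]
tcp_rot: [2.22, 2.222, -0.0]
force: [-0.3, -0.7, 0.0]
finger_gap: 0.0854
grip_force: 0.0
```

```bash
python3 - <<'E'
from h import *
c=vision.read_camera("wrist");P=cloud(c)
cv2.imwrite("pics/c.png",c["image"])
for lo,hi in[(.03,.048)]:
    for o in blobs(*pts(c,"b",lo,hi)): print("w",*o)
# roll top of any colour
m=(P[...,2]>.028)&(P[...,2]<.042)&(np.hypot(P[...,0]-.609,P[...,1]-.239)<.045)
for o in blobs(m,P): print("roll",*o)
for n in["scene","side"]:
    c=vision.read_camera(n);P=cloud(c);np.savez("pics/%s1.npz"%n,**c)
    for o in blobs(*pts(c,"b",.052,.075)): print("lidb",*o)
    for o in blobs(*pts(c,"b",.03,.048)): print("lidb",*o)
    m=(P[...,2]>.05)&(P[...,2]<.13)&(P[...,0]>.2)&(P[...,0]<1)&(abs(P[...,1])<.5)
    for o in blobs(m,P,15): print(n,*o)
print(bot.read_state()["position"],bot.read_state()["t"])
E
```

```text
w 1983 circ 609 239 24 rect 609 239 [47. 47.] ang 140.7 z [34. 36. 37.]
roll 4376 circ 609 239 30 rect 609 240 [59. 59.] ang 90.9 z [34. 36. 37.]
lidb 87 circ 438 -193 38 rect 439 -193 [75. 19.] ang 83.7 z [55. 61. 69.]
lidb 501 circ 437 -194 59 rect 440 -193 [112. 106.] ang 172.1 z [33. 39. 45.]
lidb 132 circ 608 238 24 rect 608 237 [47. 45.] ang 97.6 z [32. 35. 40.]
scene 44 circ 548 -498 24 rect 548 -496 [ 9. 47.] ang 1.6 z [51. 61. 70.]
scene 108 circ 438 -193 38 rect 439 -193 [75. 19.] ang 85.3 z [51. 61. 68.]
scene 116 circ 638 -259 37 rect 636 -256 [74. 22.] ang 22.0 z [52. 62. 67.]
scene 130 circ 473 -57 35 rect 472 -58 [23. 70.] ang 105.8 z [51. 61. 67.]
scene 49 circ 771 40 21 rect 776 47 [20. 41.] ang 145.1 z [60. 67. 74.]
scene 352 circ 526 477 24 rect 529 477 [41. 46.] ang 116.7 z [ 54.  83. 121.]
lidb 81 circ 431 -188 37 rect 436 -188 [73. 16.] ang 85.4 z [55. 63. 66.]
lidb 478 circ 437 -190 58 rect 437 -189 [104. 111.] ang 174.0 z [33. 39. 43.]
lidb 140 circ 607 242 25 rect 607 242 [46. 48.] ang 99.0 z [33. 36. 39.]
side 56 circ 545 -498 26 rect 545 -491 [51. 17.] ang 1.2 z [51. 60. 70.]
side 118 circ 631 -252 35 rect 631 -255 [69. 29.] ang 24.0 z [52. 60. 65.]
side 90 circ 434 -191 40 rect 436 -191 [79. 16.] ang 84.4 z [52. 63. 66.]
side 98 circ 466 -60 38 rect 469 -59 [16. 75.] ang 105.3 z [51. 63. 66.]
side 69 circ 762 45 19 rect 761 52 [38. 18.] ang 8.9 z [53. 65. 74.]
side 586 circ 521 481 24 rect 519 484 [46. 37.] ang 14.7 z [ 55.  83. 120.]
[0.61091923 0.23758785 0.15319024] 1.175
```

View pics/c.png

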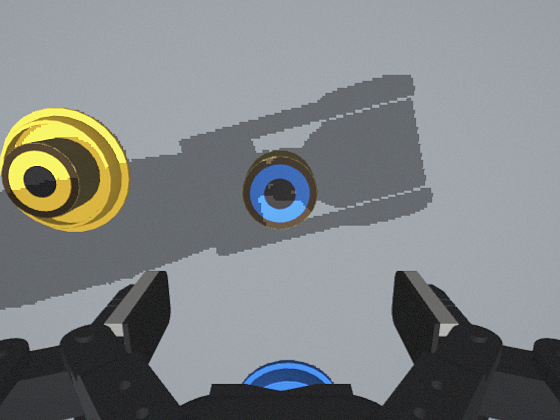

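jog_arm(
  jaw=[0, 0, 0, 0, 0, 0.6, 0.6, 0.6, 0.6, 0.6, 0.6],
  delta_pos=[
    [-1, 0, -40],
    [-1, 0, -90],
    [-1, 0, -125],
    [-1, 0, -139],
    [-1, 0, -139],
    [-1, 0, -139],
    [-1, 0, -139],
    [-1, 0, -139],
    [-1, 0, -139],
    [-1, 0, -137],
    [-1, 0, -129],
  ],
  turn=[
    [0, 0, 0],
    [0, 0, 0],
    [0, 0, 0],
    [0, 0, 0],
    [0, 0, 0],
    [0, 0, 0],
    [0, 0, 0],
    [0, 0, 0],
    [0, 0, 0],
    [0, 0, 0],
    [0, 0, 0],
  ],
  force=50,
)

```text
t: 2.55
position: [0.6083, 0.2389, 0.0229]
tcp_rot: [-2.221, -2.221, 0.002]
force: [-0.2, -0.0, 0.4]
finger_gap: 0.0342
grip_force: 0.0
```

```bash
python3 - <<'E'
from h import *
c=vision.read_camera("wrist");P=cloud(c)
cv2.imwrite("pics/d.png",c["image"])
for o in blobs(*pts(c,"b",.03,.07)): print("w",*o)
print(bot.read_state())
E
```

```text
w 5134 circ 609 239 24 rect 608 239 [47. 45.] ang 84.7 z [35. 36. 37.]
{'t': 2.6, 'qpos': array([2.66938889e-01, 4.69331685e-01, 1.64616173e+00, 3.96727540e-05,
       1.02466079e+00, 2.66777301e-01]), 'joint_vel': array([-0.00027144, -0.00274642, -0.01924969,  0.00225222, -0.03085616,
        0.00021375]), 'tau': array([-3.31831444e-02, -4.18667042e+01, -2.34567457e+01, -2.96156148e-03,
        1.13556571e-01, -9.71733670e-06]), 'position': array([0.60969074, 0.23931124, 0.02476385]), 'tcp_rot': array([2.22080116e+00, 2.22111433e+00, 1.98845327e-03]), 'force': array([1.30216953, 0.65535028, 1.22138969]), 'torque': array([ 0.00714009,  0.0099256 , -0.04446228]), 'grip_force': 0.0, 'finger_gap': 0.03425465840155721}
```

View pics/d.png

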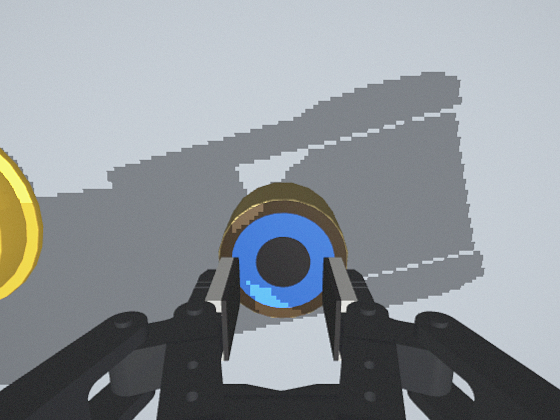

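Fingers closed to 34 mm without holding; the roll (centre (283,260)) still stands at (609,239). Pad tips appear at (230,262) and (333,262), over the roll. I'll measure their tip height.

```bash
python3 - <<'E'
from h import *
c=vision.read_camera("wrist");P=cloud(c)
for v in (258,262,266,275,290,320,350): print(v,[(u,(P[v,u]*1000).round().astype(int).tolist()) for u in (212,222,230,234,237,334,344,352)])
m=(P[...,2]>.01)&(P[...,2]<.2)&(c["image"].max(-1)<60)
q=P[m]; print(np.percentile(q[:,2],[0,1,5,20]))
E
```

```text
258 [(212, [571, 225, 0]), (222, [587, 251, 59]), (230, [590, 252, 60]), (234, [592, 251, 60]), (237, [593, 251, 59]), (334, [631, 252, 60]), (344, [646, 225, 0]), (352, [650, 225, -1])]
262 [(212, [571, 223, 0]), (222, [587, 251, 63]), (230, [590, 251, 64]), (234, [592, 251, 63]), (237, [593, 250, 60]), (334, [630, 251, 63]), (344, [646, 222, -1]), (352, [650, 223, 0])]
266 [(212, [571, 221, 1]), (222, [588, 251, 67]), (230, [591, 252, 67]), (234, [592, 251, 66]), (237, [593, 249, 61]), (334, [630, 251, 67]), (344, [646, 220, -1]), (352, [650, 220, 0])]
275 [(212, [584, 248, 68]), (222, [589, 252, 75]), (230, [592, 251, 74]), (234, [593, 250, 71]), (237, [593, 245, 61]), (334, [629, 251, 74]), (344, [632, 252, 75]), (352, [637, 247, 66])]
290 [(212, [587, 251, 86]), (222, [591, 252, 86]), (230, [593, 249, 82]), (234, [593, 244, 71]), (237, [593, 239, 62]), (334, [627, 251, 85]), (344, [630, 251, 85]), (352, [633, 252, 86])]
320 [(212, [591, 252, 104]), (222, [591, 244, 92]), (230, [593, 239, 84]), (234, [593, 233, 74]), (237, [584, 186, 0]), (334, [627, 244, 91]), (344, [629, 247, 96]), (352, [630, 252, 104])]
350 [(212, [594, 257, 124]), (222, [591, 234, 93]), (230, [593, 230, 87]), (234, [582, 164, 0]), (237, [583, 165, 0]), (334, [627, 233, 91]), (344, [624, 257, 124]), (352, [626, 257, 123])]
[0.03403399 0.03561694 0.06963041 0.10691464]
```

```bash
python3 - <<'E'
from h import *
c=dict(np.load("pics/wrist0.npz"));P=cloud(c)
# tips: lowest z of points above 0.1 near y<0.03
m=(P[...,2]>.09)&(P[...,2]<.4)&(abs(P[...,0]-.625)<.08)
for s in(-1,1):
    q=P[m&((P[...,0]-.625)*s>0)]; i=np.argsort(q[:,2])[:200]; print("open tip",(q[i].mean(0)*1000).round(),(q[i[0]]*1000).round())
for n in["side","scene"]:
    c=vision.read_camera(n);P=cloud(c)
    m=(P[...,2]>.042)&(P[...,2]<.3)&(abs(P[...,0]-.609)<.06)&(abs(P[...,1]-.239)<.06)
    q=P[m];print(n,(np.percentile(q[:,2],[0,2,5,10])*1000).round(), (q[np.argsort(q[:,2])[:5]]*1000).round().tolist())
    if n=="side":
        v,u=np.where(m);cv2.imwrite("pics/e.png",cv2.resize(c["image"][max(0,v.min()-40):v.max()+60,u.min()-50:u.max()+50],None,fx=4,fy=4)[:600,:800])
E
```

```text
open tip [581.   2. 246.] [581.  -3. 242.]
open tip [667.   2. 245.] [667.   7. 243.]
side [ 54.  69.  83. 106.] [[626.0, 231.0, 54.0], [626.0, 246.0, 55.0], [624.0, 243.0, 57.0], [629.0, 250.0, 58.0], [587.0, 251.0, 58.0]]
scene [ 43.  65.  80. 103.] [[609.0, 250.0, 43.0], [613.0, 264.0, 43.0], [612.0, 245.0, 43.0], [596.0, 248.0, 43.0], [603.0, 252.0, 45.0]]
```

View pics/e.png

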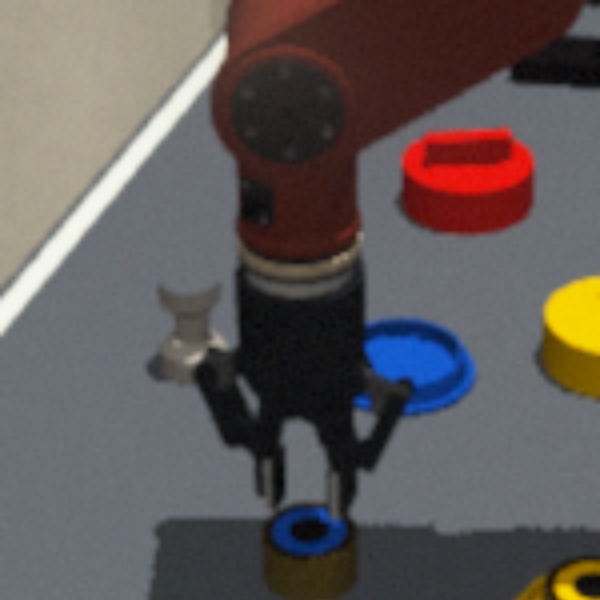

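The side view confirms it: fingertips (270–335, 500) hover above the roll; real tips are about 29 mm higher than the reported TCP implies. I'll correct by measurement.

jog_arm(
  jaw=[0, 0, 0, 0, 0, 0, 0.6, 0.6, 0.6, 0.6, 0.6],
  delta_pos=[
    [0, 0, 0],
    [0, 0, 0],
    [0, 0, 0],
    [0, 0, -20],
    [0, 0, -40],
    [0, 0, -40],
    [0, 0, -40],
    [0, 0, -40],
    [0, 0, -40],
    [0, 0, -40],
    [0, 0, -40],
  ],
  turn=[
    [0, 0, 0],
    [0, 0, 0],
    [0, 0, 0],
    [0, 0, 0],
    [0, 0, 0],
    [0, 0, 0],
    [0, 0, 0],
    [0, 0, 0],
    [0, 0, 0],
    [0, 0, 0],
    [0, 0, 0],
  ],
  force=50,
)

```text
t: 4.12
position: [0.6098, 0.2392, -0.0159]
tcp_rot: [2.221, 2.221, 0.002]
force: [0.4, 0.5, 1.9]
finger_gap: 0.0581
grip_force: 54.2
```

```bash
cat >> h.py <<'E'
def tips(c,x,y,zlo):
    P=cloud(c);P0=bot.read_state()
    m=(P[...,2]>zlo)&(P[...,2]<.4)&(c["image"].max(-1)<200)&(abs(P[...,0]-x)<.08)&(abs(P[...,1]-y)<.03)
    return m,P
E
python3 - <<'E'
from h import *
c=vision.read_camera("wrist");P=cloud(c)
for v in range(240,300,6): print(v,[(u,(P[v,u]*1000).round().astype(int).tolist()) for u in (195,200,205,210,350,355,360,365,370)])
cv2.imwrite("pics/f.png",c["image"])
s=bot.read_state();print(s["position"],s["finger_gap"],s["grip_force"],s["force"])
E
```

```text
240 [(195, [572, 252, 0]), (200, [574, 251, -1]), (205, [577, 252, 0]), (210, [579, 251, -1]), (350, [640, 252, 1]), (355, [643, 251, -1]), (360, [645, 252, 0]), (365, [647, 252, 1]), (370, [650, 251, -1])]
246 [(195, [572, 249, 0]), (200, [574, 248, -1]), (205, [576, 249, 0]), (210, [579, 249, -1]), (350, [641, 249, 0]), (355, [642, 249, 1]), (360, [645, 248, -1]), (365, [647, 249, 0]), (370, [649, 249, 0])]
252 [(195, [572, 246, 0]), (200, [574, 246, 1]), (205, [576, 246, -1]), (210, [579, 246, 0]), (350, [641, 246, 0]), (355, [643, 245, -1]), (360, [645, 246, -1]), (365, [647, 246, 0]), (370, [649, 246, 0])]
258 [(195, [572, 243, 0]), (200, [574, 243, 0]), (205, [576, 243, 0]), (210, [578, 243, 0]), (350, [636, 254, 25]), (355, [643, 243, 0]), (360, [645, 243, -1]), (365, [648, 242, -1]), (370, [650, 243, 0])]
264 [(195, [578, 251, 24]), (200, [579, 251, 24]), (205, [581, 250, 21]), (210, [585, 255, 34]), (350, [634, 256, 35]), (355, [639, 249, 19]), (360, [640, 251, 24]), (365, [642, 251, 24]), (370, [643, 252, 25])]
270 [(195, [579, 251, 30]), (200, [581, 251, 30]), (205, [583, 
[... 410 characters left out ...]
, (205, [583, 250, 36]), (210, [585, 249, 34]), (350, [634, 249, 35]), (355, [636, 249, 35]), (360, [639, 247, 30]), (365, [639, 250, 37]), (370, [640, 252, 40])]
288 [(195, [581, 249, 39]), (200, [582, 247, 36]), (205, [583, 247, 35]), (210, [585, 247, 35]), (350, [634, 247, 35]), (355, [636, 247, 35]), (360, [638, 247, 35]), (365, [639, 249, 38]), (370, [639, 251, 43])]
294 [(195, [581, 247, 40]), (200, [581, 244, 35]), (205, [583, 244, 35]), (210, [585, 245, 36]), (350, [635, 244, 34]), (355, [636, 245, 36]), (360, [638, 245, 36]), (365, [639, 246, 38]), (370, [639, 250, 44])]
[ 0.609784    0.23921131 -0.01592002] 0.0583267988104538 54.210004806518555 [-0.45919443  1.18361387  2.51025411]
```

View pics/f.png

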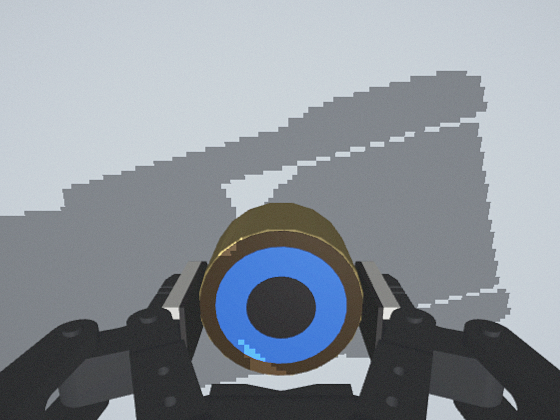

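The roll is gripped (58 mm, 54 N) between the pads, tips at z≈20 mm. Carry it over the blue can.

jog_arm(
  jaw=[0.6, 0.6, 0.6, 0.6, 0.6, 0.6, 0.6, 0.6, 0.6, 0.6, 0.6],
  delta_pos=[
    [0, 0, 10],
    [0, 0, 35],
    [0, 0, 60],
    [1, -30, 70],
    [3, -70, 70],
    [5, -120, 70],
    [7, -170, 70],
    [8, -210, 70],
    [9, -230, 70],
    [9, -236, 60],
    [9, -236, 50],
  ],
  turn=[
    [0, 0, 0],
    [0, 0, 0],
    [0, 0, 0],
    [0, 0, 0],
    [0, 0, 0],
    [0, 0, 0],
    [0, 0, 0],
    [0, 0, 0],
    [0, 0, 0],
    [0, 0, 0],
    [0, 0, 0],
  ],
)

```text
t: 5.55
position: [0.6176, 0.0038, 0.0324]
tcp_rot: [-2.221, -2.221, 0.0]
force: [-0.0, 0.0, -1.7]
finger_gap: 0.0583
grip_force: 54.0
```

```bash
cat >> h.py <<'E'
def fitc(q,r=None):
    from scipy.optimize import least_squares as L
    f=lambda p:np.hypot(q[:,0]-p[0],q[:,1]-p[1])-p[2]
    s=L(f,[*q[:,:2].mean(0),.05],loss="soft_l1",f_scale=.001);return (s.x*1000).round(1)
E
python3 - <<'E'
from h import *
for n in ["wrist","scene","side"]:
    c=vision.read_camera(n);P=cloud(c)
    m,P=pts(c,"b",.0005,.03)
    m&=np.hypot(P[...,0]-.618,P[...,1]-.003)<.09
    k=m&(P[...,2]>.016)&(P[...,2]<.023)
    if k.sum()>20: print(n,"rim",k.sum(),fitc(P[k]))
    hull=cv2.convexHull((P[m][:,:2]*1000).astype(np.float32))[:,0]/1000
    print(n,"foot",m.sum(),fitc(hull))
    for o in blobs(*pts(c,"b",.05,.12)): print(n,*o)
s=bot.read_state();print(s["position"],s["finger_gap"],s["grip_force"],s["force"])
E
```

```text
wrist rim 1901 [617.4   4.8  43.2]
wrist foot 12526 [617.5   4.   53.4]
wrist 8666 circ 618 4 24 rect 618 4 [47. 47.] ang 100.4 z [83. 84. 85.]
scene rim 69 [617.7   3.4  43.8]
scene foot 522 [617.4   3.2  54.1]
scene 83 circ 618 4 27 rect 616 9 [53. 34.] ang 30.6 z [78. 82. 86.]
side rim 83 [614.2   5.7  43.4]
side foot 602 [613.9   8.9  52.8]
side 91 circ 435 -189 38 rect 436 -190 [76. 17.] ang 84.1 z [53. 61. 65.]
side 89 circ 614 6 27 rect 614 5 [46. 47.] ang 104.6 z [80. 83. 85.]
[0.61641271 0.00458841 0.03149882] 0.058451345369757816 54.0029901266098 [-0.56978012 -0.22947039 -2.52281859]
```

jog_arm(
  jaw=[0.6, 0.6, 0.6, 0.6, 0.6, 0.4, 0.2, 0, 0, 0, 0],
  delta_pos=[
    [0, 0, -15],
    [0, 0, -30],
    [0, 0, -40],
    [0, 0, -43],
    [0, 0, -43],
    [0, 0, -43],
    [0, 0, -43],
    [0, 0, -43],
    [0, 0, -20],
    [0, 0, 30],
    [0, 0, 70],
  ],
  turn=[
    [0, 0, 0],
    [0, 0, 0],
    [0, 0, 0],
    [0, 0, 0],
    [0, 0, 0],
    [0, 0, 0],
    [0, 0, 0],
    [0, 0, 0],
    [0, 0, 0],
    [0, 0, 0],
    [0, 0, 0],
  ],
)

```text
t: 7.08
position: [0.6187, 0.0029, 0.1054]
tcp_rot: [2.22, 2.22, 0.002]
force: [-0.6, 0.4, -0.3]
finger_gap: 0.0853
grip_force: 0.0
```

```bash
python3 - <<'E'
from h import *
c=vision.read_camera("wrist");P=cloud(c)
m,P=pts(c,"b",.0005,.03);m&=np.hypot(P[...,0]-.618,P[...,1]-.003)<.09
k=m&(P[...,2]>.016)&(P[...,2]<.023);print("rim",fitc(P[k]))
k=m&(P[...,2]<.008);h=cv2.convexHull((P[m][:,:2]*1000).astype(np.float32))[:,0]/1000;print("foot",fitc(h))
for o in blobs(*pts(c,"b",.03,.12)): print(*o)
for o in blobs(*pts(c,"y",.052,.07)): print("y",*o)
for o in blobs(*pts(c,"y",.03,.048)): print("y",*o)
s=bot.read_state();print(s["position"],s["finger_gap"],s["t"])
E
```

```text
rim [617.4   4.   43.5]
foot [617.5   3.6  53.6]
2810 circ 619 3 24 rect 619 3 [47. 47.] ang 112.0 z [40. 41. 42.]
9 circ 454 -166 2 rect 454 -166 [5. 1.] ang 7.3 z [38. 39. 39.]
y 2697 circ 469 -52 29 rect 470 -52 [18. 57.] ang 103.4 z [54. 62. 64.]
y 9721 circ 471 -58 55 rect 461 -47 [109.  77.] ang 32.2 z [36. 39. 42.]
[0.62309535 0.00256182 0.11222351] 0.08524944540212943 7.125
```

jog_arm(
  jaw=[0, 0, 0, 0, 0, 0, 0, 0],
  delta_pos=[
    [-15, -15, 10],
    [-50, -50, 10],
    [-90, -95, 10],
    [-130, -140, 5],
    [-165, -175, 0],
    [-180, -191, -5],
    [-181, -193, -5],
    [-181, -193, -5],
  ],
  turn=[
    [0, 0, 0],
    [0, 0, -2],
    [0, 0, -4],
    [0, 0, -6],
    [0, 0, -6],
    [0, 0, -6],
    [0, 0, -6],
    [0, 0, -6],
  ],
)

```text
t: 8.12
position: [0.4378, -0.19, 0.0988]
tcp_rot: [2.334, 2.101, 0.001]
force: [0.3, 0.3, 0.2]
finger_gap: 0.0851
grip_force: 0.0
```

```bash
python3 - <<'E'
from h import *
c=vision.read_camera("wrist");P=cloud(c)
for col in "by":
  for lo,hi in((.052,.07),(.03,.046)):
    m,P=pts(c,col,lo,hi)
    for o in blobs(m,P,50): print(col,*o)
m,P=pts(c,"b",.036,.042);h=cv2.convexHull((P[m][:,:2]*1000).astype(np.float32))[:,0]/1000;print("top",fitc(h))
s=bot.read_state();print(s["position"],s["tcp_rot"],s["t"])
E
```

```text
b 3159 circ 439 -193 35 rect 439 -193 [70. 16.] ang 84.9 z [61. 63. 64.]
b 17578 circ 439 -194 54 rect 439 -193 [107. 107.] ang 174.9 z [38. 39. 40.]
y 1477 circ 477 -81 14 rect 477 -81 [16. 24.] ang 125.0 z [56. 63. 64.]
y 10320 circ 470 -69 53 rect 468 -90 [ 44. 105.] ang 173.0 z [38. 39. 40.]
top [ 439.4 -193.5   53.6]
[ 0.43798647 -0.18974444  0.09880187] [2.33334393e+00 2.10203511e+00 1.15598204e-03] 8.175
```

jog_arm(
  jaw=[0, 0, 0, 0, 0, 1, 1, 1, 1, 1, 1, 1],
  delta_pos=[
    [1, -3, -20],
    [1, -3, -50],
    [1, -3, -78],
    [1, -3, -86],
    [1, -3, -86],
    [1, -3, -86],
    [1, -3, -86],
    [1, -3, -86],
    [1, -3, -86],
    [1, -3, -86],
    [1, -3, -82],
    [1, -3, -76],
  ],
  turn=[
    [0, 0, 1],
    [0, 0, 1],
    [0, 0, 1],
    [0, 0, 1],
    [0, 0, 1],
    [0, 0, 1],
    [0, 0, 1],
    [0, 0, 1],
    [0, 0, 1],
    [0, 0, 1],
    [0, 0, 1],
    [0, 0, 1],
  ],
  force=60,
)

```text
t: 9.68
position: [0.4371, -0.1925, 0.0219]
tcp_rot: [-2.315, -2.121, 0.001]
force: [-0.2, 1.1, -2.6]
finger_gap: 0.015
grip_force: 59.8
```

```bash
python3 - <<'E'
from h import *
c=vision.read_camera("wrist");P=cloud(c)
for lo,hi in((.03,.06),):
    m,P=pts(c,"b",lo,hi)
    for o in blobs(m,P,50): print(*o)
q=P[m&(np.abs(P[...,2]-.049)<.005)]
A=np.c_[q[:,:2]-q[:,:2].mean(0),np.ones(len(q))];print("plane tilt deg",np.degrees(np.linalg.lstsq(A,q[:,2],rcond=None)[0][:2]).round(2))
m=np.abs(P[...,2]-.049)<.006; m&=pts(c,"b",.04,.06)[0];h=cv2.convexHull((P[m][:,:2]*1000).astype(np.float32))[:,0]/1000;print("top",fitc(h))
cv2.imwrite("pics/g.png",c["image"])
s=bot.read_state();print(s["position"],s["finger_gap"],s["grip_force"],s["force"])
E
```

```text
23861 circ 437 -193 54 rect 439 -176 [ 75. 108.] ang 175.8 z [47. 48. 49.]
189 circ 423 -236 8 rect 422 -236 [16.  4.] ang 80.8 z [47. 48. 49.]
197 circ 443 -238 8 rect 445 -238 [17.  4.] ang 88.0 z [47. 48. 49.]
plane tilt deg [-0.14  0.04]
top [ 437.2 -192.6   53.6]
[ 0.43800684 -0.19297552  0.02287136] 0.014413723068144759 59.80266809463501 [ 0.08935416 -0.36948146 -1.02634236]
```

View pics/g.png

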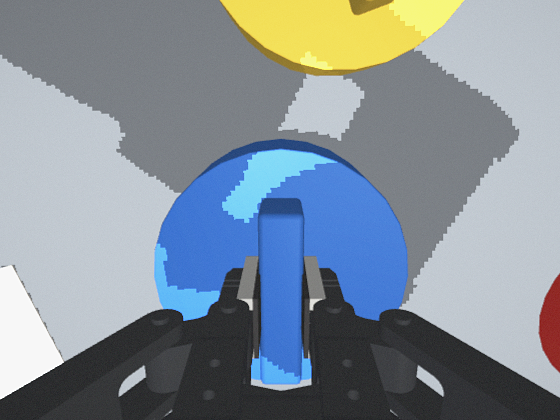

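The blue lid is held by its bar (image (280,290)), level, 9 mm up. Carry it over the blue can.

jog_arm(
  jaw=[1, 1, 1, 1, 1, 1, 1, 1, 1, 1, 1, 1],
  delta_pos=[
    [0, 0, 20],
    [0, 0, 55],
    [10, 5, 80],
    [35, 30, 85],
    [65, 65, 85],
    [100, 105, 85],
    [135, 145, 85],
    [160, 175, 80],
    [175, 192, 70],
    [180, 197, 60],
    [180, 197, 55],
    [180, 197, 55],
  ],
  turn=[
    [0, 0, 0],
    [0, 0, 0],
    [0, 0, 0],
    [0, 0, 0],
    [0, 0, 0],
    [0, 0, 0],
    [0, 0, 0],
    [0, 0, 0],
    [0, 0, 0],
    [0, 0, 0],
    [0, 0, 0],
    [0, 0, 0],
  ],
)

```text
t: 11.22
position: [0.6166, 0.0032, 0.0763]
tcp_rot: [-2.316, -2.12, 0.003]
force: [-0.2, -0.5, -1.2]
finger_gap: 0.0148
grip_force: 59.8
```

```bash
cat > chk.py <<'E'
from h import *
import sys
col,x,y,zt=sys.argv[1],*map(float,sys.argv[2:])  # lid colour, can xy, expected lid-top z (m)
for n in ["wrist","scene","side"]:
    c=vision.read_camera(n);P=cloud(c);m,_=pts(c,col,.0005,.2)
    m&=np.hypot(P[...,0]-x,P[...,1]-y)<.08
    k=m&(abs(P[...,2]-zt)<.006)
    if k.sum()>30:
        q=P[k];A=np.c_[q[:,:2]-q[:,:2].mean(0),np.ones(len(q))];t=np.linalg.lstsq(A,q[:,2],rcond=None)[0]
        h=cv2.convexHull((q[:,:2]*1000).astype(np.float32))[:,0]/1000
        print(n,"top",k.sum(),fitc(h),"z",(t[2]*1000).round(1),"tilt",np.degrees(t[:2]).round(2))
    k=m&(P[...,2]<.02)
    if k.sum()>30: print(n,"foot",k.sum(),fitc(cv2.convexHull((P[k][:,:2]*1000).astype(np.float32))[:,0]/1000))
s=bot.read_state();print(s["t"],s["position"].round(4),s["finger_gap"].round(4) if hasattr(s["finger_gap"],"round") else s["finger_gap"],s["grip_force"],s["force"].round(1))
E
python3 chk.py b .6175 .0038 .103
```

```text
wrist top 26597 [616.7   3.   53.7] z 102.2 tilt [-0.19 -0.03]
wrist foot 1111 [617.8   0.8  56.2]
scene top 515 [618.3   3.1  53.6] z 102.9 tilt [-0.27  0.11]
scene foot 293 [618.1   4.1  53.6]
side top 467 [614.1   7.7  53. ] z 103.3 tilt [ 0.14 -0.87]
side foot 360 [615.5   6.2  54.3]
11.375 [0.6179 0.0032 0.0778] 0.014828412775823682 59.79429244995117 [-0.4 -0.1 -1.2]
```

jog_arm(
  jaw=[1, 1, 1, 1, 1, 1, 1],
  delta_pos=[
    [0, 0, -12],
    [0, 0, -24],
    [0, 0, -34],
    [0, 0, -43],
    [0, 0, -50],
    [0, 0, -55],
    [0, 0, -57],
  ],
  turn=[
    [0, 0, 0],
    [0, 0, 0],
    [0, 0, 0],
    [0, 0, 0],
    [0, 0, 0],
    [0, 0, 0],
    [0, 0, 0],
  ],
)

```text
t: 12.25
position: [0.618, 0.0041, 0.02]
tcp_rot: [-2.316, -2.122, 0.0]
force: [-0.8, 0.3, -1.1]
finger_gap: 0.0148
grip_force: 59.8
```

jog_arm(
  jaw=[1, 1, 1, 1],
  delta_pos=[
    [0, 0, -1],
    [0, 0, -2],
    [0, 0, -3],
    [0, 0, -3],
  ],
  turn=[
    [0, 0, 0],
    [0, 0, 0],
    [0, 0, 0],
    [0, 0, 0],
  ],
)

```text
t: 12.75
position: [0.6184, 0.004, 0.018]
tcp_rot: [2.316, 2.122, 0.001]
force: [-1.3, 0.8, 1.3]
finger_gap: 0.0147
grip_force: 60.3
```

```bash
python3 chk.py b .6175 .0038 .044
```

```text
wrist top 22824 [618.3   3.8  53.7] z 43.9 tilt [-0.   -0.16]
wrist foot 444 [618.  -11.2  67.6]
scene top 485 [619.1   4.   54.1] z 43.7 tilt [-0.09 -0.01]
scene foot 118 [620.5   6.3  52.2]
side top 470 [615.1   6.9  54.1] z 44.0 tilt [ 0.29 -0.15]
side foot 221 [613.3  11.3  52. ]
12.9 [0.6184 0.004  0.018 ] 0.014833853552666051 60.48209846019745 [-1.5  0.6  2.7]
```

jog_arm(
  jaw=[1, 1, 0.8, 0.5, 0, 0, 0],
  delta_pos=[
    [0, 0, -2],
    [0, 0, -2],
    [0, 0, 0],
    [0, 0, 0],
    [0, 0, 0],
    [0, 0, 0],
    [0, 0, 40],
  ],
  turn=[
    [0, 0, 0],
    [0, 0, 0],
    [0, 0, 0],
    [0, 0, 0],
    [0, 0, 0],
    [0, 0, 0],
    [0, 0, 0],
  ],
)

```text
t: 13.78
position: [0.6137, 0.0044, 0.0531]
tcp_rot: [-2.311, -2.117, 0.01]
force: [0.6, 0.4, 0.2]
finger_gap: 0.0854
grip_force: 0.0
```

jog_arm(
  jaw=[0, 0, 0, 0, 0, 0, 0, 0],
  delta_pos=[
    [0, 0, 30],
    [-30, -12, 43],
    [-70, -30, 43],
    [-110, -48, 43],
    [-138, -60, 43],
    [-146, -62, 43],
    [-146, -62, 43],
    [-146, -62, 43],
  ],
  turn=[
    [0, 0, 0],
    [0, 0, 6],
    [0, 0, 12],
    [0, 0, 18],
    [0, 0, 20],
    [0, 0, 20],
    [0, 0, 20],
    [0, 0, 20],
  ],
)

```text
t: 14.78
position: [0.4734, -0.0579, 0.1007]
tcp_rot: [1.911, 2.492, 0.001]
force: [-0.1, 1.1, -0.1]
finger_gap: 0.0856
grip_force: 0.0
```

```bash
python3 - <<'E'
from h import *
c=vision.read_camera("wrist")
m,P=pts(c,"y",.052,.07)
for o in blobs(m,P,50): print(*o)
m,P=pts(c,"y",.036,.042);print("top",fitc(cv2.convexHull((P[m][:,:2]*1000).astype(np.float32))[:,0]/1000))
E
python3 chk.py b .6175 .0038 .044
```

```text
3105 circ 472 -58 35 rect 471 -58 [16. 70.] ang 104.3 z [61. 63. 64.]
top [471.4 -58.6  53.6]
wrist top 12778 [617.3   3.4  53.2] z 43.9 tilt [1.03 0.14]
wrist foot 1571 [616.3   3.6  53.1]
scene top 615 [618.7   2.9  54.2] z 43.9 tilt [ 0.1  -0.18]
scene foot 115 [616.8   2.4  56. ]
side top 529 [616.3   6.   54.5] z 44.1 tilt [-0.15 -0.4 ]
side foot 201 [621.8  -5.5  65.6]
14.975 [ 0.4727 -0.0578  0.1003] 0.08564407359084132 0.0 [ 0.1  0.1 -0.4]
```

jog_arm(
  jaw=[0, 0, 0, 0, 0, 1, 1, 1, 1, 1, 1, 1],
  delta_pos=[
    [0, 0, -20],
    [0, 0, -50],
    [0, 0, -80],
    [0, 0, -88],
    [0, 0, -88],
    [0, 0, -88],
    [0, 0, -88],
    [0, 0, -88],
    [0, 0, -88],
    [0, 0, -88],
    [0, 0, -84],
    [0, 0, -78],
  ],
  turn=[
    [0, 0, -1],
    [0, 0, -1],
    [0, 0, -1],
    [0, 0, -1],
    [0, 0, -1],
    [0, 0, -1],
    [0, 0, -1],
    [0, 0, -1],
    [0, 0, -1],
    [0, 0, -1],
    [0, 0, -1],
    [0, 0, -1],
  ],
)

```text
t: 16.48
position: [0.4711, -0.0577, 0.0219]
tcp_rot: [-1.933, -2.474, 0.001]
force: [-0.2, 0.1, -0.1]
finger_gap: 0.0151
grip_force: 60.2
```

```bash
python3 chk.py y .4715 -.0585 .0485; python3 - <<'E'
from h import *
for n in ["scene","side"]:
    c=vision.read_camera(n);P=cloud(c);m,_=pts(c,"y",.0005,.06);m&=np.hypot(P[...,0]-.424,P[...,1]-.249)<.09
    for nm,k in(("foot",m&(P[...,2]<.02)),("core",m&(P[...,2]>.037))): print(n,nm,fitc(cv2.convexHull((P[k][:,:2]*1000).astype(np.float32))[:,0]/1000))
E
```

```text
wrist top 26717 [471.6 -57.7  53.7] z 47.9 tilt [-0.1  -0.02]
wrist foot 243 [475.  -73.   68.6]
scene top 441 [473.4 -57.7  54.1] z 48.8 tilt [-0.34 -0.17]
scene foot 55 [474.  -56.9  52.9]
side top 475 [469.5 -54.9  53.7] z 48.9 tilt [-0.07 -0.66]
side foot 116 [471.  -55.9  54.2]
16.625 [ 0.4722 -0.058   0.0226] 0.014874556426431538 60.225316286087036 [-0.2  0.1 -2.3]
scene foot [425.4 247.9  54.4]
scene core [426.3 249.2  29.5]
side foot [424.3 252.1  54.3]
side core [423.  253.   28.6]
```

jog_arm(
  jaw=[1, 1, 1, 1, 1, 1, 1, 1, 1, 1, 1, 1],
  delta_pos=[
    [0, 0, 25],
    [-2, 15, 55],
    [-6, 45, 70],
    [-13, 85, 70],
    [-21, 135, 70],
    [-29, 185, 70],
    [-36, 235, 70],
    [-42, 275, 70],
    [-46, 297, 65],
    [-47, 307, 57],
    [-47, 307, 55],
    [-47, 307, 55],
  ],
  turn=[
    [0, 0, 0],
    [0, 0, 0],
    [0, 0, 0],
    [0, 0, 0],
    [0, 0, 0],
    [0, 0, 0],
    [0, 0, 0],
    [0, 0, 0],
    [0, 0, 0],
    [0, 0, 0],
    [0, 0, 0],
    [0, 0, 0],
  ],
)

```text
t: 18.23
position: [0.4248, 0.248, 0.0767]
tcp_rot: [-1.935, -2.475, 0.002]
force: [0.2, -0.5, -1.1]
finger_gap: 0.0147
grip_force: 60.2
```

```bash
python3 chk.py y .425 .249 .103; python3 - <<'E'
from h import *
c=vision.read_camera("wrist");P=cloud(c);m,_=pts(c,"y",.0005,.06,vmin=40)
q=P[m];print(len(q),np.percentile(q[:,2],[5,50,95]));k=m&(P[...,2]<.008);q=P[k];r=np.hypot(q[:,0]-.425,q[:,1]-.249);a=np.degrees(np.arctan2(q[:,1]-.249,q[:,0]-.425));
for lo in range(-180,180,20):
    w=(a>=lo)&(a<lo+20)
    if w.sum()>15: print(lo,w.sum(),(r[w].max()*1000).round(1))
E
```

```text
wrist top 26733 [425.3 248.1  53.7] z 102.6 tilt [-0.05 -0.14]
wrist foot 1340 [426.2 248.9  54.7]
scene top 592 [426.5 247.4  54.3] z 103.0 tilt [0.17 0.  ]
scene foot 325 [427.4 249.6  53.1]
side top 785 [423.1 250.6  53.8] z 103.4 tilt [ 0.05 -0.95]
side foot 564 [423.3 251.3  54.4]
18.375 [0.4254 0.2483 0.0775] 0.014819052864044918 60.21554231643677 [ 0.2 -0.7 -0.7]
1314 [0.00348986 0.00496016 0.00830994]
40 44 54.9
60 224 54.9
80 318 54.7
100 309 54.6
120 258 54.3
140 84 53.6
```

jog_arm(
  jaw=[1, 1, 1, 1, 1, 1, 1, 1],
  delta_pos=[
    [0, 1, -10],
    [0, 1, -20],
    [0, 1, -30],
    [0, 1, -40],
    [0, 1, -48],
    [0, 1, -54],
    [0, 1, -57],
    [0, 1, -58],
  ],
  turn=[
    [0, 0, 0],
    [0, 0, 0],
    [0, 0, 0],
    [0, 0, 0],
    [0, 0, 0],
    [0, 0, 0],
    [0, 0, 0],
    [0, 0, 0],
  ],
)

```text
t: 19.42
position: [0.4251, 0.2501, 0.0192]
tcp_rot: [1.934, 2.476, 0.0]
force: [-0.6, 0.1, -2.4]
finger_gap: 0.015
grip_force: 60.2
```

jog_arm(
  jaw=[1, 1, 1, 1, 1],
  delta_pos=[
    [0, 0, -1],
    [0, 0, -2],
    [0, 0, -3],
    [0, 0, -4],
    [0, 0, -4],
  ],
  turn=[
    [0, 0, 0],
    [0, 0, 0],
    [0, 0, 0],
    [0, 0, 0],
    [0, 0, 0],
  ],
)

```text
t: 20.05
position: [0.4254, 0.2502, 0.0179]
tcp_rot: [-1.934, -2.476, 0.001]
force: [-6.3, -3.1, 15.5]
finger_gap: 0.0148
grip_force: 62.5
```

```bash
python3 chk.py y .425 .249 .044
```

```text
wrist top 26750 [425.8 250.1  53.8] z 43.8 tilt [ 0.01 -0.12]
wrist foot 451 [428.8 239.1  64.4]
scene top 556 [426.8 249.4  53.8] z 44.0 tilt [-0.1  -0.03]
scene foot 121 [416.2 244.9  63.3]
side top 776 [423.6 251.5  54. ] z 44.1 tilt [-0.16 -0.5 ]
side foot 263 [422.8 254.2  53.2]
20.2 [0.4254 0.2502 0.0179] 0.014749315732819433 62.5227427482605 [-6.2 -3.6 15.7]
```

jog_arm(
  jaw=[1, 0.8, 0.5, 0, 0, 0, 0, 0, 0, 0],
  delta_pos=[
    [0, 0, 2],
    [0, 0, 2],
    [0, 0, 2],
    [0, 0, 2],
    [0, 0, 2],
    [0, 0, 30],
    [0, 0, 80],
    [0, 0, 130],
    [0, 0, 160],
    [0, 0, 160],
  ],
  turn=[
    [0, 0, 0],
    [0, 0, 0],
    [0, 0, 0],
    [0, 0, 0],
    [0, 0, 0],
    [0, 0, 0],
    [0, 0, 0],
    [0, 0, 0],
    [0, 0, 0],
    [0, 0, 0],
  ],
)

```text
t: 21.45
position: [0.4274, 0.251, 0.1786]
tcp_rot: [1.932, 2.473, 0.01]
force: [-0.1, -0.4, -0.2]
finger_gap: 0.0852
grip_force: 0.0
```

```bash
python3 chk.py y .425 .249 .044; python3 chk.py b .6175 .0038 .044; python3 - <<'E'
from h import *
c=vision.read_camera("scene");cv2.imwrite("pics/z.png",c["image"])
for o in blobs(*pts(c,"r",.03,.048)): print(*o)
E
```

```text
wrist top 10826 [426.  250.1  53.6] z 43.9 tilt [ 0.02 -0.05]
wrist foot 64 [427.3 241.2  62.1]
scene top 671 [427.  249.   54.2] z 44.2 tilt [-0.24 -0.08]
scene foot 124 [414.8 241.2  64.7]
side top 911 [424.  252.1  53.9] z 44.1 tilt [-0.07 -0.45]
side foot 269 [422.5 254.4  52.7]
21.6 [0.4238 0.2495 0.1735] 0.085094572105167 0.0 [-0.3  0.2 -0.8]
wrist foot 292 [607.2  16.9  38. ]
scene top 613 [619.2   2.8  54.1] z 43.9 tilt [ 0.14 -0.37]
scene foot 113 [612.4  -2.5  61.5]
side top 527 [615.1   6.4  54.1] z 44.1 tilt [ 0.13 -0.6 ]
side foot 201 [614.1   9.4  52.5]
21.75 [0.4237 0.2494 0.1732] 0.08544176081539405 0.0 [-0.4 -0.3 -0.5]
517 circ 634 -257 57 rect 635 -257 [110. 105.] ang 117.2 z [33. 39. 45.]
```

View pics/z.png

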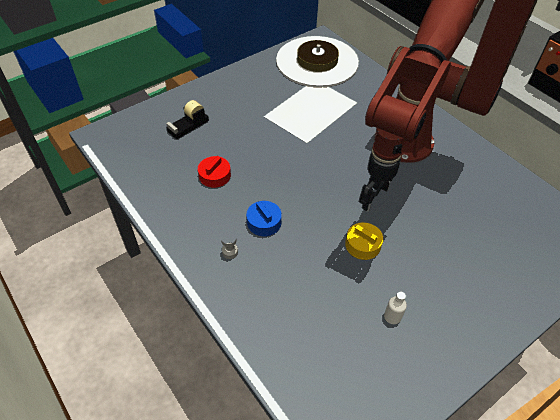

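Both cans are closed with their own lids, blue at (264,217) and yellow at (365,240). The red lid, bottle, dispenser and weight are where they were, and the gripper is clear.

```bash
python3 -c "
from rig import bot
print(bot.finish_job())"
```

```text
the job is handed in; nothing more can be done
None
```

The job is handed in at about 22 s: the roll lies flat in the blue can, the blue and yellow cans are each closed with their own lid, home and level (lid tops at 44 mm), and nothing else was moved.

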